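Balance a loaded jar carrier on an upturned bowl

ROBOT

A 6-joint arm with a two-finger parallel gripper is mounted at the origin on the work surface. World frame = base frame: x ahead of the robot, y to its left, z up, the work surface at z = 0. Lengths are in m, angles in rad, forces in N, time in s.
With the tool pointing down it reaches from about 0.2 to 0.875 m from the base axis. Payload 3.4 kg.
Tool frame: the origin (TCP) lies at the very end of the fingers, on their centre line; the grasp point (between the pads) lies 19 mm behind it; z points along the fingers, y is the line along which they close (so a half turn about z gives the same grasp; the last joint's range is limited). The gripper opens to 94 mm and grips with 3 to 60 N. Pads are 16 mm wide; open, the fingers measure 119 mm over their backs; the gripper's body (75 mm by 177 mm) begins 78 mm behind the grasp point.
Start: joints at [-1.45, 0.276, 1.505, -0, 1.361, -0.121], TCP at [0.138, -0.558, 0.205] pointing down, gripper open.
Joint ranges: [-2.89, 2.89], [-0.75, 2.08], [0.22, 2.7], [-1.18, 4.32], [0.11, 2.71], [-2.7, 2.7]. Speed limits (rad/s): [2.57, 2.57, 3.14, 3.14, 3.14, 3.14].

INTERFACE

Orientations are given as a unit quaternion [w, x, y, z].
In Python, from rig import manip gives the robot as it stands.
- The arm moves only by the tool play_rows, never from a script. Its argument "deltas" is a list of rows, each an object with "translation": the shift along the world's x, y, z in cm, a list of three; "rotation": the turn, a rotation vector about the world's x, y, z in rad, a list of three; "jaw": the opening, from 0 (shut) to 1 (fully open). In form: [{"translation": [dx, dy, dz], "rotation": [rx, ry, rz], "jaw": jaw}, ...]. A call has 1 to 20 rows; each row shifts and turns the commanded pose from where the row before left it; what a row does not reach is not made up. A row lasts 1/8 s, in which the tool goes at most 62.5 mm and 10.7 degrees, less where a joint would pass 70% of its speed; a pose out of reach is approached as far as the arm can. A call with a gripper value outside its range is refused whole. The fingers move at their own pace and stop on an object; "newtons" is the grip in N (left out, the last holds). Time passes only in rows, so rows that do not move let the fingers close. It gives the time, the measured TCP pose, the force, the opening and the grip force at its end, in the units of the state.
- manip.get_state(): the state, without advancing time (a new reading comes with each control period).
- manip.capture(name): name is "scene" or "top" or "wrist"; returns the picture (420x560x3 uint8, red, green, blue); there is no depth.
- manip.camera_model(name): a dict with "fx", "fy", "cx", "cy" (pixels), "origin" and "rotation" of the camera in the world; the wrist camera has in their place "tool_from_camera" (4x4, takes a point from camera to tool coordinates, whose origin is the TCP and whose axes are the flange's). Camera axes: x right, y up, looking along -z (the intrinsics and any distortion apply to the point x, -y, -z); pixel columns grow to the right and rows downward; lengths in m; the calibration is good to about 2 mm. A picture is of the moment at which its call begins: read the wrist's pose just before it. camera_model takes no time and is no camera call.
- manip.job_done(): hands the job in; it is judged then, once.
The state is a dict: "t": time; "qpos": joint angles; "joint_vel": joint speeds; "joint_efforts": joint torques, N m; "tool_pos": TCP position; "tcp_rot": TCP orientation; "contact_force": force on the tool from outside, world axes, zero at the start; "torque": the same for the moment, N m; "width": finger opening in m; "grip_force": force on a finger pad.
Only numpy, scipy, OpenCV 4.12 (cv2) and the standard library are available. Lean on these libraries where they do the work, as an engineer would, in place of code of your own. Each camera call takes 0.05 s, during which the arm holds its last target. There are 200 camera calls.

TASK

Set the carrier, with both jars still in their sockets, on top of the upturned porcelain bowl so that it balances there level and still, clear of the bench, to dry off underneath. One jar is fuller than the other, though you cannot see which or by how much, so find the place where the carrier really balances. Set it down gently and do not disturb the other bottles and the tube rack.

Things in the scene. Friction and masses are not known exactly. Their poses are not given: they have to be found in the camera images.
- carrier: Loose flat carrier, 160 g without jars, flat on the bench. Plate 240 (x) x 64 (y) x 6 mm; origin at the centre of its flat underside. Along its middle stands a grip plate 96 mm long (x), 12 mm thick (y), top 48 mm above the underside. At x = -86 and +86 mm an open square socket (48 mm inside, 56 outside, walls to 26 mm above the underside) holds a jar.
- carrier_grip (a point): Middle of the top edge of the carrier's grip plate, 48 mm above the underside; axes as the carrier's. With the jars in, the carrier's centre of mass lies 10 to 35 mm from the middle towards one end or the other, about 20 mm above the underside.
- jar_a: One of two identical-looking closed white jars, 44 mm diameter, 46 mm tall, loose in one of the carrier's sockets, with 2 mm play; content hidden, jar 50 to 200 g. Origin at the centre of its underside, which is 6 mm above the carrier's underside.
- jar_b: The other closed white jar, same size and look, in the other socket; content hidden, 50 to 200 g, not the same as the first.
- dome: White porcelain bowl, upside-down, fixed on the bench: a smooth spherical dome of radius 90 mm whose crown is 70 mm above the bench, with a rim 194 mm across and 6 mm high at the bench. Origin on the bench under the crown. A flat thing laid on it rolls over by about 1 degree per mm that its centre of mass is off the crown.
- dome_top (a point): The crown (highest point) of the dome, 70 mm above the bench.
- amber: Amber bottle with black cap, 72 mm diameter, 150 mm tall, standing upright on the bench; origin at the centre of its underside. Leave alone.
- white: White bottle with black cap, 68 mm diameter, 125 mm tall, standing upright on the bench; origin at the centre of its underside. Leave alone.
- rack: White test-tube rack, 90 x 210 mm (x, y), tubes up to 92 mm high, on the bench; origin at the centre of its underside. Leave alone.
There are look-alikes about, which are no part of the job. Leave any blue look-alike of the jar_a alone. Leave any blue look-alike of the carrier alone.

How it is judged:
By the outcome, as a careful person would: the job done as asked, in the order asked, and still so for the second after the job is handed in, with the robot touching nothing.
It also fails if it takes over 69 s, if anything falls off the work surface, if the arm or the gripper's body presses on something with over 40 N, if the wrist force passes 120 N, or if a joint passes its speed limit or range.

## Working session

There is one attempt and no reset: what is moved stays moved. The work goes in short steps, Python scripts to look and compute and a tool call to move; the robot and the scene stay as the last step left them, time stands still between calls to the robot, and variables do not carry over. Pictures are saved under pics/ and viewed, at most 10 in all, crops included, and the job is handed in when it is done.

Besides the shell and the picture viewer there is one more tool, called after "Call:" in YAML: its name, and indented under it one key for each argument. play_rows: Moves the arm, as the interface text tells. Its arguments: {"type":"object","properties":{"deltas":{"type":"array","items":{"type":"object","properties":{"translation":{"type":"array","items":{"type":"number"}},"rotation":{"type":"array","items":{"type":"number"}},"jaw":{"type":"number"}}}},"newtons":{"type":"number"}},"required":["deltas"]}

```bash
mkdir -p pics
python3 - <<'E'
from rig import manip
import cv2,numpy as np
np.set_printoptions(precision=4,suppress=True)
for n in("scene","top"):
    cv2.imwrite(f"pics/{n}0.png",cv2.resize(manip.capture(n)[:,:,::-1],(800,600),interpolation=cv2.INTER_CUBIC))
for n in("scene","top","wrist"): print(n,manip.camera_model(n))
print(manip.get_state())
E
```

```text
scene {'fx': 516.5587021513313, 'fy': 516.5587021513313, 'cx': 279.38690619048526, 'cy': 201.87127535002563, 'origin': array([ 1.4827, -0.6967,  0.9669]), 'rotation': array([0.8076, 0.3932, 0.1925, 0.395 ])}
top {'fx': 444.8751847696239, 'fy': 444.8751847696239, 'cx': 291.64014588631824, 'cy': 208.74788977498557, 'origin': array([ 0.4518, -0.0103,  1.4465]), 'rotation': array([ 0.7088,  0.0352, -0.0286, -0.7039])}
wrist {'fx': 375.2095029477901, 'fy': 375.2095029477901, 'cx': 279.4097519780092, 'cy': 213.68168454665297, 'tool_from_camera': array([[-0.0002,  0.96  ,  0.28  ,  0.0819],
       [ 1.    ,  0.0004, -0.0007, -0.    ],
       [-0.0008,  0.28  , -0.96  , -0.177 ],
       [ 0.    ,  0.    ,  0.    ,  1.    ]])}
{'t': 0.1, 'qpos': array([-1.45  ,  0.2765,  1.506 , -0.    ,  1.3607, -0.121 ]), 'joint_vel': array([-0.0003, -0.0009, -0.0034, -0.001 , -0.0009,  0.0023]), 'joint_efforts': array([  0.0011, -40.5455, -23.7779,   0.0702,   0.0299,  -0.    ]), 'tool_pos': array([ 0.1376, -0.5578,  0.2047]), 'tcp_rot': array([-0.0008,  0.9927,  0.1206, -0.    ]), 'contact_force': array([-0.1827, -0.1968, -0.5601]), 'torque': array([0.0001, 0.0383, 0.0213]), 'grip_force': 0.0, 'width': 0.09419086527264857}
```

View pics/scene0.png

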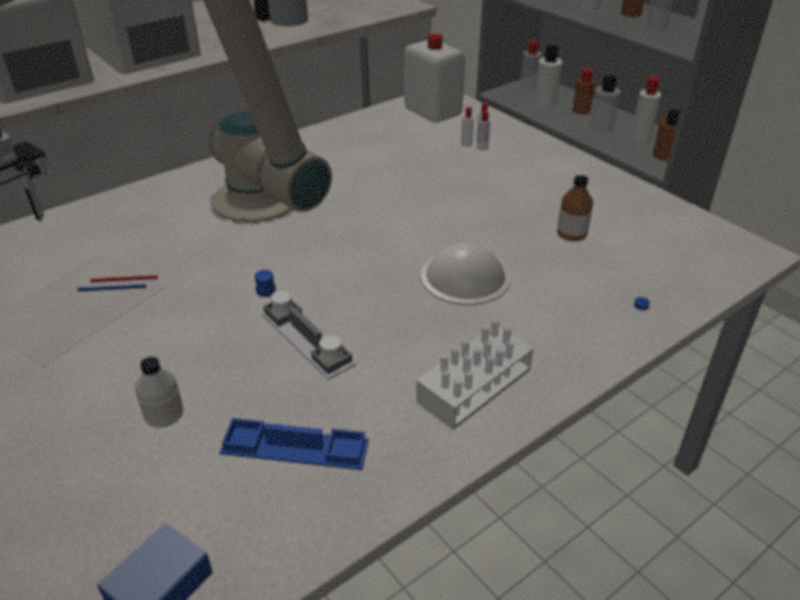

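View pics/top0.png

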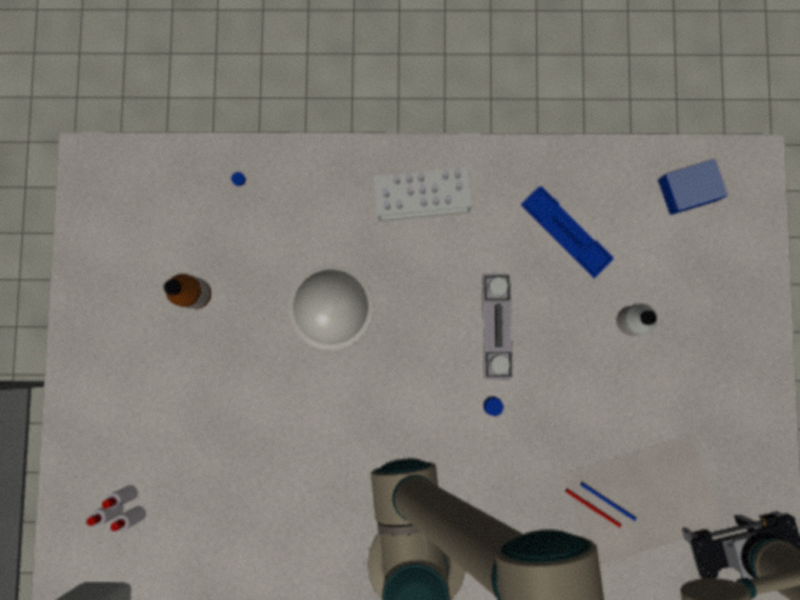

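The top view shows the carrier at about (497,326), with its grip plate along world x, and the dome at (331,309). The rack is at (423,195), amber at (188,291) and white at (637,319). I'll enlarge the carrier and dome in both views.

```bash
cat > h.py <<'E'
import numpy as np,cv2
from scipy.spatial.transform import Rotation as R
from rig import manip
np.set_printoptions(precision=4,suppress=True)
def q2R(q): return R.from_quat([q[1],q[2],q[3],q[0]]).as_matrix()
def cam(n,st=None):
    m=manip.camera_model(n)
    if n=="wrist":
        T=m["tool_from_camera"];Rt=q2R(st["tcp_rot"])
        return m,st["tool_pos"]+Rt@T[:3,3],Rt@T[:3,:3]
    return m,np.array(m["origin"]),q2R(m["rotation"])
def ray(c,u,v):
    m,o,Rm=c; d=Rm@np.array([(u-m["cx"])/m["fx"],-(v-m["cy"])/m["fy"],-1]); return o,d/np.linalg.norm(d)
def proj(c,P):
    m,o,Rm=c;p=(np.atleast_2d(P)-o)@Rm
    return np.c_[m["cx"]-m["fx"]*p[:,0]/p[:,2],m["cy"]+m["fy"]*p[:,1]/p[:,2]]
def atz(c,u,v,z):
    o,d=ray(c,u,v);return o+d*(z-o[2])/d[2]
def tri(*rs):
    A=sum(np.eye(3)-np.outer(d,d) for o,d in rs);b=sum((np.eye(3)-np.outer(d,d))@o for o,d in rs)
    p=np.linalg.solve(A,b);return p,[np.linalg.norm((np.eye(3)-np.outer(d,d))@(p-o))for o,d in rs]
E
python3 - <<'E'
from h import *
t=manip.capture("top");s=manip.capture("scene")
np.save("t.npy",t);np.save("s.npy",s)
def c(im,x,y,w=100,h=75): return cv2.resize(im[y:y+h,x:x+w],(400,300),interpolation=cv2.INTER_CUBIC)
m=np.vstack([np.hstack([c(t,300,190),c(t,182,180)]),np.hstack([c(s,170,195),c(s,275,155)])])
cv2.imwrite("pics/m1.png",m[:,:,::-1])
E
```

```text
(no output)
```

View pics/m1.png

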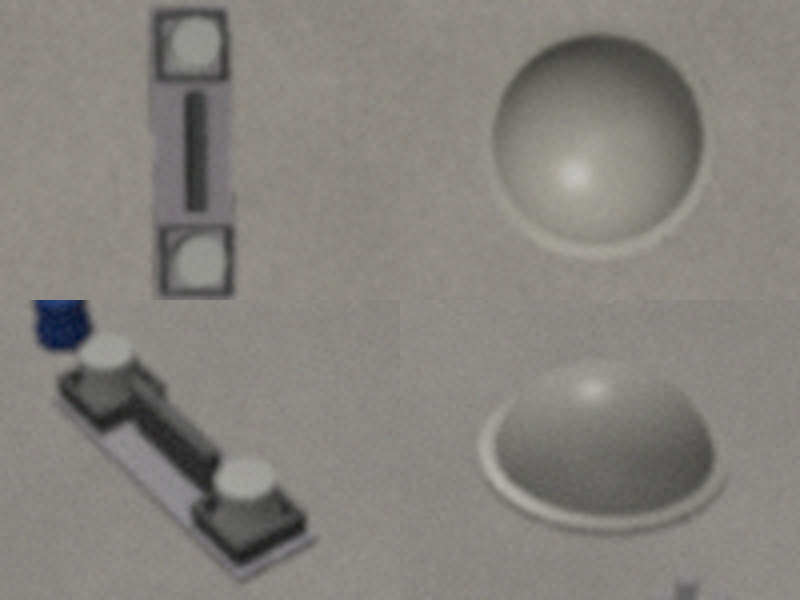

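The montage shows the grip top edge in the top view running from (196,93) to (197,211). The jar tops are at (198,42) and (201,260) in the top view, and (245,479) and (107,350) in the scene view. The dome outline is clear in both. Next I triangulate and fit.

Run:
```python
from h import *
from scipy.optimize import least_squares
T=cam("top");S=cam("scene")
pt=lambda x,y,ox,oy,mx=0,my=0:(ox+(x-mx+.5)/4-.5,oy+(y-my+.5)/4-.5)
tc=lambda x,y:pt(x,y,300,190); td=lambda x,y:pt(x,y,182,180,400)
sc=lambda x,y:pt(x,y,170,195,0,300); sd=lambda x,y:pt(x,y,275,155,400,300)
for nm,a,b in(("jar+x",(198,42),(245,479)),("jar-x",(201,260),(107,350)),("grip+x",(196,93),(214,462)),("grip-x",(197,211),(136,378))):
    print(nm,tri(ray(T,*tc(*a)),ray(S,*sc(*b))), atz(T,*tc(*a),.052 if 'jar' in nm else .048))
th=np.linspace(0,2*np.pi,400)
def rim(p,z): return np.c_[p[0]+.097*np.cos(th),p[1]+.097*np.sin(th),0*th+z]
def sil(c,p): # sphere outline
    C=np.array([p[0],p[1],p[2]-.09]);v=C-c[1];d=np.linalg.norm(v);v/=d;r=.09
    cc=C-v*r*r/d;rr=r*np.sqrt(1-(r/d)**2);a=np.cross(v,[1,0,0]);a/=np.linalg.norm(a);b=np.cross(v,a)
    return proj(c,cc+rr*(np.outer(np.cos(th),a)+np.outer(np.sin(th),b)))
def f(p):
    s=sil(T,p);r=proj(T,rim(p,.003));q=proj(S,rim(p,.003));k=sil(S,p)
    return [s[:,0].min()-td(493,0)[0],s[:,0].max()-td(705,0)[0],s[:,1].min()-td(0,33)[1],r[:,1].max()-td(0,260)[1],
     q[:,0].min()-sd(478,0)[0],q[:,0].max()-sd(727,0)[0],q[:,1].max()-sd(0,532)[1],k[:,1].min()-sd(0,359)[1]]
r=least_squares(f,[.5,.2,.07]);print("dome",r.x,r.fun)
```

```text
jar+x (array([ 0.6067, -0.1779,  0.0505]), [np.float64(2.419061269851088e-05), np.float64(2.4190612698437352e-05)]) [ 0.6065 -0.1777  0.052 ]
jar-x (array([ 0.4353, -0.18  ,  0.0521]), [np.float64(0.0007831719101620586), np.float64(0.0007831719101619869)]) [ 0.4357 -0.1793  0.052 ]
grip+x (array([ 0.5674, -0.1776,  0.0377]), [np.float64(2.284934973754748e-05), np.float64(2.2849349737616866e-05)]) [ 0.5665 -0.1764  0.048 ]
grip-x (array([ 0.4729, -0.1781,  0.0499]), [np.float64(0.0016981005466259619), np.float64(0.001698100546625878)]) [ 0.4738 -0.1768  0.048 ]
dome [0.5611 0.2008 0.0704] [-0.5258  1.4665  0.2923  0.1173  0.1674  0.7485 -0.4477 -0.0568]
```

Call:
play_rows:
  deltas:
    - {"translation": [2.7,2.7,0],"rotation": [0,0,-0.0173],"jaw": 0.5}
    - {"translation": [2.7,2.7,0],"rotation": [0,0,-0.0173],"jaw": 0.5}
    - {"translation": [2.7,2.7,0],"rotation": [0,0,-0.0173],"jaw": 0.5}
    - {"translation": [2.7,2.7,0],"rotation": [0,0,-0.0173],"jaw": 0.5}
    - {"translation": [2.7,2.7,0],"rotation": [0,0,-0.0173],"jaw": 0.5}
    - {"translation": [2.7,2.7,0],"rotation": [0,0,-0.0173],"jaw": 0.5}
    - {"translation": [2.7,2.7,0],"rotation": [0,0,-0.0173],"jaw": 0.5}
    - {"translation": [2.7,2.7,0],"rotation": [0,0,-0.0173],"jaw": 0.5}
    - {"translation": [2.7,2.7,0],"rotation": [0,0,-0.0173],"jaw": 0.5}
    - {"translation": [2.7,2.7,0],"rotation": [0,0,-0.0173],"jaw": 0.5}
    - {"translation": [2.7,2.7,0],"rotation": [0,0,-0.0173],"jaw": 0.5}
    - {"translation": [2.7,2.7,0],"rotation": [0,0,-0.0173],"jaw": 0.5}
    - {"translation": [2.7,2.7,0],"rotation": [0,0,-0.0173],"jaw": 0.5}
    - {"translation": [2.7,2.7,0],"rotation": [0,0,-0.0173],"jaw": 0.5}
    - {"translation": [0,0,0],"rotation": [0,0,0],"jaw": 0.5}

```text
t: 2.08
tool_pos: [0.5169, -0.1786, 0.2051]
tcp_rot: [-0.0, 1.0, 0.002, -0.0]
contact_force: [-0.2, -0.1, 0.4]
width: 0.047
grip_force: 0.0
```

Run:
```python
from h import *
s=manip.get_state();w=manip.capture("wrist");np.save("w1.npy",w)
print(s["t"],s["tool_pos"],s["tcp_rot"],s["contact_force"],s["torque"],s["width"])
cv2.imwrite("pics/w1.png",cv2.resize(w[:,:,::-1],(800,600),interpolation=cv2.INTER_CUBIC))
C=cam("wrist",s);print(proj(C,[[.5684,-.177,.048],[.4724,-.177,.048],[.6067,-.178,.052],[.4353,-.18,.052]])/.7)
```

```text
2.075 [ 0.5169 -0.1786  0.2051] [-0.0003  1.      0.0015 -0.0001] [-0.232  -0.0598  0.3891] [-0.0397  0.0571  0.0802] 0.04703288541304992
[[396.5944 200.3972]
 [396.3759 347.0121]
 [398.3655 134.8343]
 [400.7038 400.5592]]
```

View pics/w1.png

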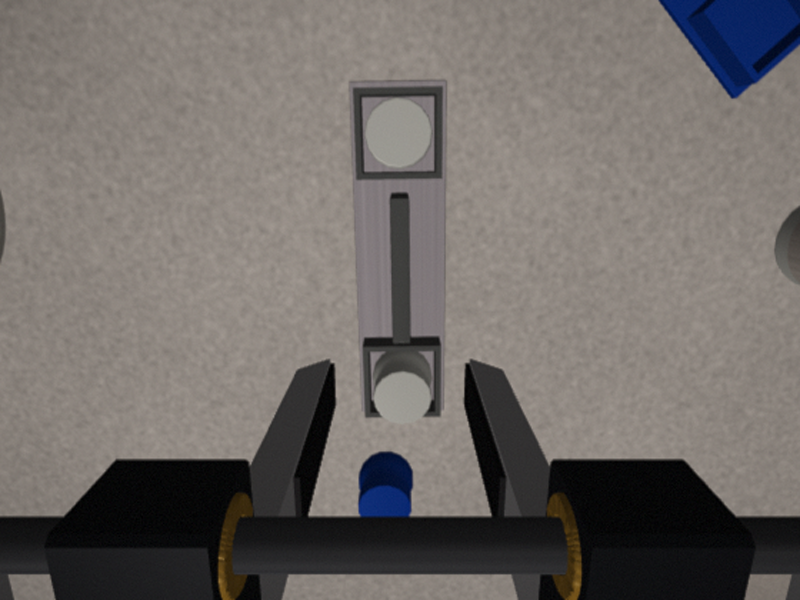

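The wrist view shows the grip's top edge from (399.5,198) to (401,343), the jar tops at (398,132) and (403,397), and the plate's far edge at row 81.

Run:
```python
from h import *
s=manip.get_state();C=cam("wrist",s);T=cam("top")
f=lambda a:((a[0]+.5)*.7-.5,(a[1]+.5)*.7-.5)
pt=lambda x,y:(300+(x+.5)/4-.5,190+(y+.5)/4-.5)
for n,a,z,b in(("g+",(399.5,198),.048,(196,93)),("g-",(401,343),.048,(197,211)),("j+",(398,132),.052,(198,42)),("j-",(403,397),.052,(201,260)),
  ("p+L",(349.5,81),.006,None),("p+R",(446,80),.006,None),("p-L",(366,416),.006,None),("p-R",(441,415),.006,None)):
    print(n,atz(C,*f(a),z), tri(ray(C,*f(a)),ray(T,*pt(*b))) if b else "")
```

```text
g+ [ 0.5688 -0.1799  0.048 ] (array([ 0.5676, -0.1793,  0.0295]), [np.float64(0.0007815856284575883), np.float64(0.0007815856284575374)])
g- [ 0.4741 -0.1811  0.048 ] (array([ 0.4733, -0.1792,  0.0441]), [np.float64(0.00197441838710715), np.float64(0.0019744183871071254)])
j+ [ 0.6072 -0.1789  0.052 ] (array([ 0.6075, -0.1789,  0.0423]), [np.float64(6.403013119376133e-05), np.float64(6.403013119402604e-05)])
j- [ 0.4368 -0.1825  0.052 ] (array([ 0.4354, -0.1812,  0.0482]), [np.float64(0.0014186138115491098), np.float64(0.0014186138115490023)])
p+L [ 0.64   -0.1472  0.006 ] 
p+R [ 0.6408 -0.2101  0.006 ] 
p-L [ 0.3981 -0.1542  0.006 ] 
p-R [ 0.3991 -0.2125  0.006 ]
```

Call:
play_rows:
  deltas:
    - {"translation": [0.35,-0.17,-2],"rotation": [0,0,0.01],"jaw": 0.5}
    - {"translation": [0,0,-3],"jaw": 0.5,"rotation": [0,0,0]}
    - {"translation": [0,0,-3],"jaw": 0.5,"rotation": [0,0,0]}
    - {"translation": [0,0,-3],"jaw": 0.5,"rotation": [0,0,0]}
    - {"translation": [0,0,-3],"jaw": 0.5,"rotation": [0,0,0]}
    - {"translation": [0,0,-2],"jaw": 0.5,"rotation": [0,0,0]}
    - {"translation": [0,0,-1.5],"jaw": 0.5,"rotation": [0,0,0]}
    - {"translation": [0,0,-1.0],"jaw": 0.5,"rotation": [0,0,0]}
    - {"translation": [0,0,-0.6],"jaw": 0.5,"rotation": [0,0,0]}
    - {"translation": [0,0,0],"jaw": 0.5,"rotation": [0,0,0]}
    - {"translation": [0,0,0],"jaw": 0.5,"rotation": [0,0,0]}
    - {"translation": [0,0,0],"jaw": 0.5,"rotation": [0,0,0]}

```text
t: 3.62
tool_pos: [0.5196, -0.1821, 0.015]
tcp_rot: [0.0, 1.0, 0.005, 0.0]
contact_force: [0.2, -0.6, -0.6]
width: 0.0469
grip_force: 0.0
```

Run:
```python
from h import *
F=[]
for i in range(4):
    s=manip.get_state();F.append(np.r_[s["contact_force"],s["torque"]]);manip.capture("top")
print(np.array(F));print(s["t"],s["tool_pos"],s["tcp_rot"])
```

```text
[[ 0.2019 -0.6356 -0.6052  0.0392  0.0142 -0.0177]
 [-0.6227 -0.1239  0.4099 -0.0141  0.0181 -0.0072]
 [-0.8021 -0.2352  0.728   0.0169  0.0135  0.0365]
 [-0.0924  0.0179  0.1954  0.0696 -0.0012  0.0175]]
3.775 [ 0.5194 -0.182   0.0148] [0.0002 1.     0.0049 0.0003]
```

Call:
play_rows:
  deltas:
    - {"translation": [0,0,0],"jaw": 0.25,"rotation": [0,0,0]}
    - {"translation": [0,0,0],"jaw": 0.1,"rotation": [0,0,0]}
    - {"translation": [0,0,0],"jaw": 0,"rotation": [0,0,0]}
    - {"translation": [0,0,0],"jaw": 0,"rotation": [0,0,0]}
    - {"translation": [0,0,0],"jaw": 0,"rotation": [0,0,0]}
  newtons: 40

```text
t: 4.45
tool_pos: [0.519, -0.1814, 0.0145]
tcp_rot: [-0.0, 1.0, 0.005, -0.0]
contact_force: [0.3, 3.4, 1.6]
width: 0.0116
grip_force: 40.0
```

Run:
```python
from h import *
F=[]
for i in range(4):
    s=manip.get_state();F.append(np.r_[s["contact_force"],s["torque"]]);manip.capture("top")
print(np.array(F));print(s["t"],s["tool_pos"],s["tcp_rot"],s["width"],s["grip_force"])
```

```text
[[ 0.3373  3.4499  1.6157  0.4357 -0.0178  0.0632]
 [ 0.2924  2.9628  1.467   0.4395 -0.0487  0.012 ]
 [-0.2816  2.5872  1.0378  0.5777 -0.052  -0.0069]
 [-0.7425  2.5245 -0.2415  0.4969  0.0223  0.0021]]
4.6 [ 0.5191 -0.1815  0.0145] [-0.0003  1.      0.0047 -0.0001] 0.011930135140596593 39.99685227870941
```

Call:
play_rows:
  deltas:
    - {"translation": [0,0,0.3],"jaw": 0,"rotation": [0,0,0]}
    - {"translation": [0,0,0.7],"jaw": 0,"rotation": [0,0,0]}
    - {"translation": [0,0,1.5],"jaw": 0,"rotation": [0,0,0]}
    - {"translation": [0,0,2],"jaw": 0,"rotation": [0,0,0]}
    - {"translation": [0,0,2.5],"jaw": 0,"rotation": [0,0,0]}
    - {"translation": [0,0,2.5],"jaw": 0,"rotation": [0,0,0]}
    - {"translation": [0,0,2],"jaw": 0,"rotation": [0,0,0]}
    - {"translation": [0,0,1],"jaw": 0,"rotation": [0,0,0]}
    - {"translation": [0,0,0],"jaw": 0,"rotation": [0,0,0]}
    - {"translation": [0,0,0],"jaw": 0,"rotation": [0,0,0]}
    - {"translation": [0,0,0],"jaw": 0,"rotation": [0,0,0]}
  newtons: 60

```text
t: 6.02
tool_pos: [0.5186, -0.1817, 0.1386]
tcp_rot: [-0.0, 1.0, 0.005, -0.001]
contact_force: [-0.2, 0.4, -3.2]
width: 0.0117
grip_force: 60.0
```

Run:
```python
from h import *
F=[]
for i in range(30):
    s=manip.get_state();F.append(np.r_[s["contact_force"],s["torque"]]);im=manip.capture("scene")
w=manip.capture("wrist")
F=np.array(F);print(F.mean(0),F.std(0)/30**.5);print(s["t"],s["tool_pos"],s["tcp_rot"],s["width"],s["grip_force"])
c=lambda a:a
cv2.imwrite("pics/l1.png",np.hstack([cv2.resize(im[140:320,140:320],(400,400),interpolation=2),cv2.resize(w[:,70:490],(400,400))])[:,:,::-1])
```

```text
[-0.0818  0.0496 -3.8952  0.0119 -0.047   0.0004] [0.0847 0.0804 0.0941 0.0057 0.0057 0.0047]
7.475 [ 0.5192 -0.182   0.1395] [0.     1.     0.0048 0.    ] 0.011766890125125235 59.99543845653534
```

View pics/l1.png

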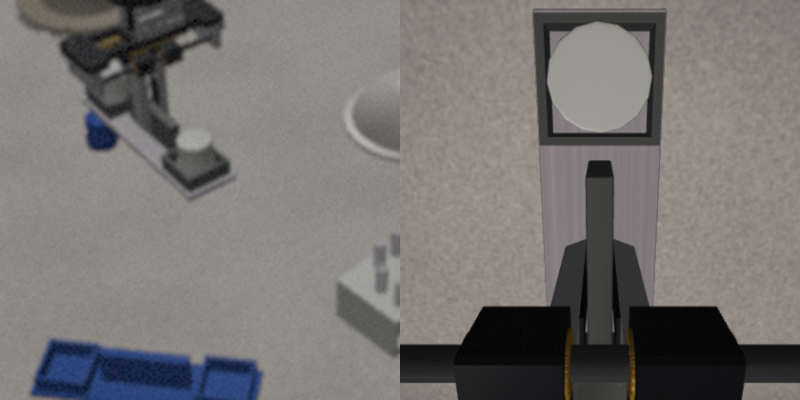

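Call:
play_rows:
  deltas:
    - {"translation": [0.3,1,1],"jaw": 0,"rotation": [0,0,0]}
    - {"translation": [0.6,2,1],"jaw": 0,"rotation": [0,0,0]}
    - {"translation": [0.9,3,1],"jaw": 0,"rotation": [0,0,0]}
    - {"translation": [0.9,3.5,1.2],"jaw": 0,"rotation": [0,0,0]}
    - {"translation": [0.9,3.5,1.2],"jaw": 0,"rotation": [0,0,0]}
    - {"translation": [0.9,3.5,1.2],"jaw": 0,"rotation": [0,0,0]}
    - {"translation": [0.5,3,1.2],"jaw": 0,"rotation": [0,0,0]}
    - {"translation": [0.3,2,1.2],"jaw": 0,"rotation": [0,0,0]}
    - {"translation": [0.1,1,1],"jaw": 0,"rotation": [0,0,0]}
    - {"translation": [0,0.5,0],"jaw": 0,"rotation": [0,0,0]}
    - {"translation": [0,0,0],"jaw": 0,"rotation": [0,0,0]}
    - {"translation": [0,0,0],"jaw": 0,"rotation": [0,0,0]}
    - {"translation": [0,0,0],"jaw": 0,"rotation": [0,0,0]}

```text
t: 9.2
tool_pos: [0.573, 0.0473, 0.239]
tcp_rot: [0.0, 1.0, 0.004, -0.0]
contact_force: [-0.3, 0.1, -3.1]
width: 0.0116
grip_force: 60.0
```

Run:
```python
from h import *
F=[]
for i in range(20):
    s=manip.get_state();F.append(np.r_[s["contact_force"],s["torque"]]);w=manip.capture("wrist")
np.save("w2.npy",w)
F=np.array(F);print(F.mean(0),F.std(0)/20**.5);print(s["t"],s["tool_pos"],s["tcp_rot"])
C=cam("wrist",s);th=np.linspace(0,2*np.pi,13)
print(proj(C,np.c_[.5611+.097*np.cos(th),.2008+.097*np.sin(th),0*th+.003])/.7)
for d in(0,2,4):
    g=s["tool_pos"]+[.0014,0,-.0145];a=np.radians(d);print(d,proj(C,g+np.array([[.12*np.cos(a),-.032,.006+.12*np.sin(a)],[.12,.032,.006+.12*np.sin(a)]]))/.7)
cv2.imwrite("pics/w2.png",cv2.resize(w[:,:,::-1],(800,600),interpolation=cv2.INTER_CUBIC))
```

```text
[-0.0547 -0.0251 -3.7899  0.0265 -0.0541 -0.0018] [0.146  0.085  0.1171 0.0064 0.0069 0.0066]
10.15 [0.5732 0.048  0.2395] [0.0001 1.     0.0048 0.    ]
[[192.8858 142.6563]
 [129.385  160.2518]
 [ 88.888  207.9981]
 [ 81.7578 270.0411]
 [107.0807 328.5107]
 [155.9175 369.313 ]
 [215.6018 384.1436]
 [272.5454 370.2929]
 [313.6908 330.2989]
 [327.9981 272.2623]
 [309.2195 210.0713]
 [259.7627 161.518 ]
 [192.8858 142.6563]]
0 [[505.1681  17.9685]
 [299.8468  15.7863]]
2 [[507.7751  15.0065]
 [297.4068  12.4993]]
4 [[510.4765  12.4475]
 [294.8466   9.0503]]
```

View pics/w2.png

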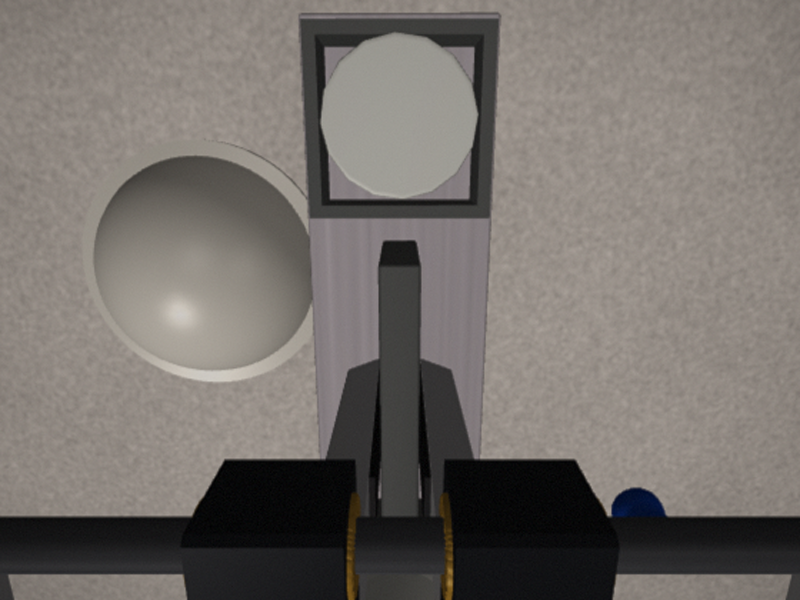

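The wrist view shows the dome rim at rows 140–382 with its left edge at column 82, which puts the dome at about (0.562, 0.2005). The carrier sits level in the grip, and its centre of mass is about 14 mm towards -x from the tool.

Call:
play_rows:
  deltas:
    - {"translation": [0.28,0.5,0],"jaw": 0,"rotation": [0,0,0]}
    - {"translation": [0,1.5,0],"jaw": 0,"rotation": [0,0,0]}
    - {"translation": [0,2.5,0],"jaw": 0,"rotation": [0,0,0]}
    - {"translation": [0,3,0],"jaw": 0,"rotation": [0,0,0]}
    - {"translation": [0,3,-1],"jaw": 0,"rotation": [0,0,0]}
    - {"translation": [0,2.5,-2],"jaw": 0,"rotation": [0,0,0]}
    - {"translation": [0,1.5,-2],"jaw": 0,"rotation": [0,0,0]}
    - {"translation": [0,0.75,-2],"jaw": 0,"rotation": [0,0,0]}
    - {"translation": [0,0,-2],"jaw": 0,"rotation": [0,0,0]}
    - {"translation": [0,0,-2],"jaw": 0,"rotation": [0,0,0]}
    - {"translation": [0,0,-1.5],"jaw": 0,"rotation": [0,0,0]}
    - {"translation": [0,0,-1],"jaw": 0,"rotation": [0,0,0]}
    - {"translation": [0,0,-0.7],"jaw": 0,"rotation": [0,0,0]}
    - {"translation": [0,0,-0.3],"jaw": 0,"rotation": [0,0,0]}
    - {"translation": [0,0,0],"jaw": 0,"rotation": [0,0,0]}
    - {"translation": [0,0,0],"jaw": 0,"rotation": [0,0,0]}
    - {"translation": [0,0,0],"jaw": 0,"rotation": [0,0,0]}

```text
t: 12.32
tool_pos: [0.5762, 0.2005, 0.0949]
tcp_rot: [-0.0, 1.0, 0.005, 0.0]
contact_force: [0.1, 0.7, -4.5]
width: 0.0116
grip_force: 60.0
```

Run:
```python
from h import *
F=[]
for i in range(8):
    s=manip.get_state();F.append(np.r_[s["contact_force"],s["torque"]]);w=manip.capture("wrist" if i%2 else "scene");np.save("w3.npy" if i%2 else "s3.npy",w)
F=np.array(F);print(F.mean(0));print(s["t"],s["tool_pos"],s["tcp_rot"])
```

```text
[ 0.2103 -0.3244 -3.9698  0.0369 -0.0352 -0.0008]
12.675 [0.576  0.2005 0.0945] [0.     1.     0.0048 0.    ]
```

Call:
play_rows:
  deltas:
    - {"translation": [0,0,-0.4],"jaw": 0,"rotation": [0,0,0]}
    - {"translation": [0,0,-0.3],"jaw": 0,"rotation": [0,0,0]}
    - {"translation": [0,0,-0.1],"jaw": 0,"rotation": [0,0,0]}
    - {"translation": [0,0,0],"jaw": 0,"rotation": [0,0,0]}
    - {"translation": [0,0,0],"jaw": 0,"rotation": [0,0,0]}

```text
t: 13.35
tool_pos: [0.5761, 0.2005, 0.0866]
tcp_rot: [0.0, 1.0, 0.005, 0.0]
contact_force: [0.2, -0.2, -4.3]
width: 0.0114
grip_force: 60.0
```

```bash
cat > f.py <<'E'
from h import *
F=[]
for i in range(6):
    s=manip.get_state();F.append(np.r_[s["contact_force"],s["torque"]]);manip.capture("top")
F=np.array(F);print(F.mean(0));print(s["t"],s["tool_pos"],s["tcp_rot"],s["width"])
E
python3 f.py
```

```text
[ 0.0885 -0.122  -3.3997  0.0134 -0.0466  0.0153]
13.6 [0.576  0.2005 0.0866] [0.     1.     0.0048 0.0001] 0.011266227687495672
```

Call:
play_rows:
  deltas:
    - {"translation": [0,0,-0.05],"jaw": 0,"rotation": [0,0,0]}
    - {"translation": [0,0,0],"jaw": 0,"rotation": [0,0,0]}
    - {"translation": [0,0,0],"jaw": 0,"rotation": [0,0,0]}

```text
t: 14.02
tool_pos: [0.576, 0.2005, 0.086]
tcp_rot: [0.0, 1.0, 0.005, -0.0]
contact_force: [0.3, 0.5, -3.6]
width: 0.0115
grip_force: 60.0
```

```bash
python3 f.py
```

```text
[-0.0152  0.0513 -3.6683  0.0306 -0.0557 -0.029 ]
14.275 [0.576  0.2005 0.086 ] [ 0.0001  1.      0.0048 -0.    ] 0.011664540849253065
```

Call:
play_rows:
  deltas:
    - {"translation": [0,0,-0.05],"jaw": 0,"rotation": [0,0,0]}
    - {"translation": [0,0,-0.05],"jaw": 0,"rotation": [0,0,0]}
    - {"translation": [0,0,0],"jaw": 0,"rotation": [0,0,0]}
    - {"translation": [0,0,0],"jaw": 0,"rotation": [0,0,0]}

```text
t: 14.82
tool_pos: [0.576, 0.2005, 0.085]
tcp_rot: [0.0, 1.0, 0.005, -0.0]
contact_force: [1.1, 0.8, -3.6]
width: 0.0116
grip_force: 60.0
```

```bash
python3 f.py
```

```text
[ 0.103   0.2269 -3.8673  0.0245 -0.0779  0.0168]
15.075 [0.576  0.2005 0.085 ] [0.     1.     0.0048 0.    ] 0.011293727766351314
```

Call:
play_rows:
  deltas:
    - {"translation": [0,0,-0.05],"jaw": 0,"rotation": [0,0,0]}
    - {"translation": [0,0,0],"jaw": 0,"rotation": [0,0,0]}
    - {"translation": [0,0,0],"jaw": 0,"rotation": [0,0,0]}

```text
t: 15.5
tool_pos: [0.576, 0.2005, 0.0845]
tcp_rot: [0.0, 1.0, 0.005, 0.0]
contact_force: [-0.1, 0.2, -3.8]
width: 0.0115
grip_force: 60.0
```

```bash
python3 f.py
```

```text
[-0.185   0.2391 -3.7826  0.0073 -0.05    0.0166]
15.75 [0.576  0.2005 0.0845] [ 0.      1.      0.0048 -0.    ] 0.011469133719711831
```

Call:
play_rows:
  deltas:
    - {"translation": [0,0,-0.04],"jaw": 0,"rotation": [0,0,0]}
    - {"translation": [0,0,0],"jaw": 0,"rotation": [0,0,0]}
    - {"translation": [0,0,0],"jaw": 0,"rotation": [0,0,0]}

```text
t: 16.18
tool_pos: [0.576, 0.2005, 0.0844]
tcp_rot: [0.0, 1.0, 0.005, 0.0]
contact_force: [-0.6, -0.2, -0.9]
width: 0.0116
grip_force: 60.0
```

```bash
python3 f.py
```

```text
[-0.5843 -0.1486 -0.0126 -0.0316  0.1954  0.0187]
16.425 [0.576  0.2005 0.0844] [0.     1.     0.0048 0.0001] 0.01208999165558791
```

Call:
play_rows:
  deltas:
    - {"translation": [0,0,-0.03],"jaw": 0,"rotation": [0,0,0]}
    - {"translation": [0,0,0],"jaw": 0,"rotation": [0,0,0]}
    - {"translation": [0,0,0],"jaw": 0,"rotation": [0,0,0]}

```text
t: 16.85
tool_pos: [0.576, 0.2005, 0.0843]
tcp_rot: [0.0, 1.0, 0.005, 0.0]
contact_force: [-1.8, -0.7, 5.5]
width: 0.0122
grip_force: 60.0
```

```bash
python3 f.py
```

```text
[-2.3215 -0.9422  5.5957 -0.1322  0.5112 -0.0032]
17.1 [0.5761 0.2005 0.0843] [0.     1.     0.0048 0.0002] 0.01175288352822844
```

Call:
play_rows:
  deltas:
    - {"translation": [0,0,0.03],"jaw": 0,"rotation": [0,0,0]}
    - {"translation": [0,0,0],"jaw": 0,"rotation": [0,0,0]}
  newtons: 20

```text
t: 17.4
tool_pos: [0.5761, 0.2005, 0.0843]
tcp_rot: [0.0, 1.0, 0.005, 0.0]
contact_force: [-1.7, -1.0, 4.9]
width: 0.0121
grip_force: 20.0
```

Call:
play_rows:
  deltas:
    - {"translation": [0,0,0],"jaw": 0,"rotation": [0,0,0]}
    - {"translation": [0,0,0],"jaw": 0.14,"rotation": [0,0,0]}
    - {"translation": [0,0,0],"jaw": 0.16,"rotation": [0,0,0]}
    - {"translation": [0,0,0],"jaw": 0.18,"rotation": [0,0,0]}
    - {"translation": [0,0,0],"jaw": 0.2,"rotation": [0,0,0]}
    - {"translation": [0,0,0],"jaw": 0.2,"rotation": [0,0,0]}
  newtons: 3

```text
t: 18.15
tool_pos: [0.576, 0.2005, 0.0841]
tcp_rot: [0.0, 1.0, 0.005, -0.0]
contact_force: [-0.2, -0.7, 0.2]
width: 0.0187
grip_force: 0.0
```

```bash
cat >> f.py <<'E'
im=manip.capture("scene");w=manip.capture("wrist");import sys
np.save("s_%s.npy"%sys.argv[1],im);np.save("w_%s.npy"%sys.argv[1],w)
cv2.imwrite("pics/%s.png"%sys.argv[1],np.hstack([cv2.resize(im[110:230,255:375],(400,400),interpolation=2),cv2.resize(w[:,70:490],(400,400))])[:,:,::-1])
E
python3 f.py r1
```

```text
[-0.1257 -0.2937  0.0291  0.0383 -0.0003  0.0042]
18.4 [0.576  0.2005 0.0841] [0.     1.     0.0048 0.    ] 0.018689456094672527
```

View pics/r1.png

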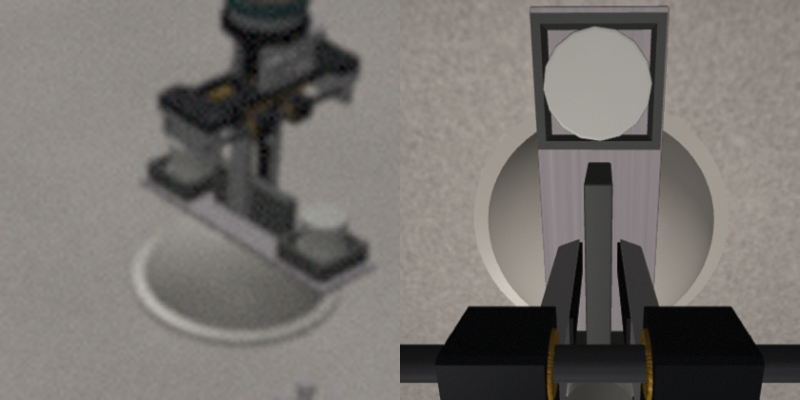

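The carrier is resting on the dome between the open fingers, looking nearly level. I'll measure its tilt by PnP on tracked corners and compare it with the held pose.

```bash
cat > tilt.py <<'E'
from h import *
import sys
M=np.array([[.12,.032,.006],[.12,-.032,.006],[.058,.028,.026],[.058,-.028,.026],[.110,.024,.026],[.110,-.024,.026],[.062,.024,.026],[.062,-.024,.026],[.048,.006,.048],[.048,-.006,.048],[.048,.006,.006],[.048,-.006,.006]])
P0=(np.array([[300,14],[500,14],[308,218],[490,218],[316,34],[484,34],[322,207],[477,207],[380,265],[419,265],[383,241],[416,241]])+.5)*.7-.5
m=manip.camera_model("wrist");K=np.array([[m["fx"],0,m["cx"]],[0,m["fy"],m["cy"]],[0,0,1.]]);T=m["tool_from_camera"]
G=lambda f:cv2.GaussianBlur(cv2.cvtColor(np.load(f),cv2.COLOR_RGB2GRAY),(0,0),1)
a=G("w2.npy");p=P0.astype(np.float32)[:,None]
p=cv2.cornerSubPix(a,p,(3,3),(-1,-1),(3,50,.01))
def solve(q,ok,st_rot):
    Mo=M[ok];qo=q[ok]
    _,r,t=cv2.solvePnP(Mo,qo.astype(float),K,None,flags=cv2.SOLVEPNP_SQPNP);_,r,t=cv2.solvePnP(Mo,qo.astype(float),K,None,r,t,True)
    e=np.linalg.norm(cv2.projectPoints(Mo,r,t,K,None)[0][:,0]-qo[:,0],axis=1)
    D=np.diag([1,-1,-1.]);Rt=q2R(st_rot)
    Rw=Rt@T[:3,:3]@D@cv2.Rodrigues(r)[0];tw=Rt@(T[:3,:3]@D@t[:,0]+T[:3,3])
    return Rw,tw,e
st=manip.get_state()
for n in ["w2.npy"]+sys.argv[1:]:
    q=p if n=="w2.npy" else cv2.calcOpticalFlowPyrLK(a,G(n),p,None,winSize=(17,17),maxLevel=3)[0]
    if n!="w2.npy":
        b=cv2.calcOpticalFlowPyrLK(G(n),a,q,None,winSize=(17,17),maxLevel=3)[0];ok=np.linalg.norm(b-p,axis=2)[:,0]<1
    else: ok=np.ones(len(M),bool)
    Rw,t,e=solve(q,ok,[0,1,.0048,0])
    if n!="w2.npy": q=q
    # drop worst
    k=np.flatnonzero(ok)[e<max(1.2,2*np.median(e))];ok=np.zeros(len(M),bool);ok[k]=1
    Rw,t,e=solve(q,ok,[0,1,.0048,0])
    print(n,"n",ok.sum(),"rms px",np.sqrt((e**2).mean()),"slope x(+x end up) deg",np.degrees(np.arcsin(Rw[2,0])),"slope y(+y up)",np.degrees(np.arcsin(Rw[2,1])),"yaw",np.degrees(np.arctan2(Rw[1,0],Rw[0,0])),"pos rel tcp mm",t*1000)
E
python3 tilt.py w3.npy w_r1.npy
```

```text
Traceback (most recent call last):
  File "tilt.py", line 8, in <module>
    p=cv2.cornerSubPix(a,p,(3,3),(-1,-1),(3,50,.01))
cv2.error: OpenCV(4.12.0) :-1: error: (-5:Bad argument) in function 'cornerSubPix'
> Overload resolution failed:
>  - Layout of the output array corners is incompatible with cv::Mat
>  - Expected Ptr<cv::UMat> for argument 'corners'
```

```bash
sed -i 's/p=P0.astype(np.float32)\[:,None\]/p=np.ascontiguousarray(P0.astype(np.float32)).reshape(-1,1,2).copy()/' tilt.py; python3 tilt.py w3.npy w_r1.npy
```

```text
w2.npy n 12 rms px 0.7560373723945798 slope x(+x end up) deg -1.3388150684077942 slope y(+y up) -0.20734924273601407 yaw 0.5107996214263064 pos rel tcp mm [  2.8885  -0.0132 -15.3975]
w3.npy n 10 rms px 0.6907450192918804 slope x(+x end up) deg -1.2315748571676903 slope y(+y up) -0.2591427748692639 yaw 0.5270839558035583 pos rel tcp mm [  2.8372  -0.0642 -15.8273]
w_r1.npy n 10 rms px 1.1865589398961032 slope x(+x end up) deg 0.31831626258850904 slope y(+y up) -0.6860638642716073 yaw 0.6352339236657205 pos rel tcp mm [  2.3594  -0.088  -13.2997]
```

Call:
play_rows:
  deltas:
    - {"translation": [0,0,0],"jaw": 0.14,"rotation": [0,0,0]}
    - {"translation": [0,0,0],"jaw": 0.1,"rotation": [0,0,0]}
    - {"translation": [0,0,0],"jaw": 0,"rotation": [0,0,0]}
    - {"translation": [0,0,0],"jaw": 0,"rotation": [0,0,0]}
  newtons: 10

```text
t: 19.05
tool_pos: [0.576, 0.2005, 0.0841]
tcp_rot: [0.0, 1.0, 0.005, 0.0]
contact_force: [-0.9, 0.3, 0.5]
width: 0.0122
grip_force: 10.0
```

Call:
play_rows:
  deltas:
    - {"translation": [0,0,0],"jaw": 0,"rotation": [0,0,0]}
    - {"translation": [0,0,0.1],"jaw": 0,"rotation": [0,0,0]}
    - {"translation": [0,0,0.2],"jaw": 0,"rotation": [0,0,0]}
    - {"translation": [0.1,0,0.1],"jaw": 0,"rotation": [0,0,0]}
    - {"translation": [0.07,-0.04,0],"jaw": 0,"rotation": [0,0,0]}
    - {"translation": [0,0,0],"jaw": 0,"rotation": [0,0,0]}
    - {"translation": [0,0,0],"jaw": 0,"rotation": [0,0,0]}
  newtons: 50

```text
t: 19.92
tool_pos: [0.5776, 0.2, 0.088]
tcp_rot: [0.0, 1.0, 0.005, -0.0]
contact_force: [1.0, 0.7, -3.0]
width: 0.0115
grip_force: 50.0
```

```bash
python3 f.py r2; python3 tilt.py w_r1.npy w_r2.npy
```

```text
[ 0.2222 -0.1663 -3.5976  0.0081 -0.0523 -0.0052]
20.175 [0.5776 0.2001 0.0881] [ 0.      1.      0.0048 -0.    ] 0.011601228577955232
w2.npy n 12 rms px 0.7560373723945798 slope x(+x end up) deg -1.3388156539061324 slope y(+y up) -0.207349366638923 yaw 0.5107980205388185 pos rel tcp mm [  2.8885  -0.0132 -15.3976]
w_r1.npy n 10 rms px 1.1865589398961032 slope x(+x end up) deg 0.31831567682235445 slope y(+y up) -0.6860639869911364 yaw 0.6352323263567021 pos rel tcp mm [  2.3595  -0.088  -13.2997]
w_r2.npy n 10 rms px 1.092309017397137 slope x(+x end up) deg 0.2627748806515444 slope y(+y up) -0.2759011213054684 yaw 0.4991725965598719 pos rel tcp mm [  2.4462  -0.1102 -13.4209]
```

Call:
play_rows:
  deltas:
    - {"translation": [0,0,-0.2],"jaw": 0,"rotation": [0,0,0]}
    - {"translation": [0,0,-0.1],"jaw": 0,"rotation": [0,0,0]}
    - {"translation": [0,0,-0.06],"jaw": 0,"rotation": [0,0,0]}
    - {"translation": [0,0,0],"jaw": 0,"rotation": [0,0,0]}
    - {"translation": [0,0,0],"jaw": 0,"rotation": [0,0,0]}

```text
t: 20.95
tool_pos: [0.5777, 0.2001, 0.0845]
tcp_rot: [0.0, 1.0, 0.005, 0.0]
contact_force: [0.2, -0.4, -4.2]
width: 0.0119
grip_force: 50.0
```

```bash
python3 f.py r3
```

```text
[-0.1231  0.2049 -3.7298  0.0119 -0.0507 -0.0136]
21.2 [0.5777 0.2001 0.0845] [0.     1.     0.0048 0.0001] 0.011304288375625943
```

Call:
play_rows:
  deltas:
    - {"translation": [0,0,-0.04],"jaw": 0,"rotation": [0,0,0]}
    - {"translation": [0,0,0],"jaw": 0,"rotation": [0,0,0]}
    - {"translation": [0,0,0],"jaw": 0,"rotation": [0,0,0]}

```text
t: 21.72
tool_pos: [0.5778, 0.2001, 0.0842]
tcp_rot: [0.0, 1.0, 0.005, 0.0]
contact_force: [0.3, -0.8, -2.1]
width: 0.0116
grip_force: 50.0
```

```bash
python3 f.py r4
```

```text
[ 0.1784 -0.314  -2.4351  0.0096 -0.0047  0.0066]
21.975 [0.5777 0.2001 0.0842] [0.     1.     0.0048 0.0001] 0.011554091787833504
```

Partial contact; release softly from here.

Call:
play_rows:
  deltas:
    - {"translation": [0,0,-0.02],"jaw": 0,"rotation": [0,0,0]}
    - {"translation": [0,0,0],"jaw": 0,"rotation": [0,0,0]}
  newtons: 10

```text
t: 22.38
tool_pos: [0.5778, 0.2001, 0.0842]
tcp_rot: [0.0, 1.0, 0.005, 0.0]
contact_force: [-0.8, -0.4, 0.3]
width: 0.012
grip_force: 10.0
```

Call:
play_rows:
  deltas:
    - {"translation": [0,0,0],"jaw": 0,"rotation": [0,0,0]}
    - {"translation": [0,0,0],"jaw": 0.14,"rotation": [0,0,0]}
    - {"translation": [0,0,0],"jaw": 0.16,"rotation": [0,0,0]}
    - {"translation": [0,0,0],"jaw": 0.18,"rotation": [0,0,0]}
    - {"translation": [0,0,0],"jaw": 0.2,"rotation": [0,0,0]}
    - {"translation": [0,0,0],"jaw": 0.2,"rotation": [0,0,0]}
    - {"translation": [0,0,0],"jaw": 0.2,"rotation": [0,0,0]}
  newtons: 3

```text
t: 23.25
tool_pos: [0.5777, 0.2001, 0.0839]
tcp_rot: [0.0, 1.0, 0.005, -0.0]
contact_force: [-0.1, 0.4, 0.3]
width: 0.0186
grip_force: 0.0
```

```bash
python3 f.py r5; python3 f.py r6; python3 tilt.py w_r5.npy w_r6.npy
```

```text
[ 0.5628  0.0792 -0.228   0.0013  0.0175 -0.0184]
23.5 [0.5777 0.2001 0.0839] [ 0.      1.      0.0048 -0.    ] 0.018561580611894876
[-0.6597 -0.2735  0.3691  0.0143 -0.0075  0.0188]
23.9 [0.5777 0.2001 0.0839] [0.     1.     0.0048 0.    ] 0.01879287647442852
w2.npy n 12 rms px 0.7560373723945798 slope x(+x end up) deg -1.3388152289581636 slope y(+y up) -0.2073488060663564 yaw 0.5107977435276813 pos rel tcp mm [  2.8885  -0.0131 -15.3976]
w_r5.npy n 10 rms px 0.750760842293282 slope x(+x end up) deg -0.6835060978229918 slope y(+y up) -0.46593312749145555 yaw 0.49182277808802444 pos rel tcp mm [  2.7307  -0.0821 -14.3982]
w_r6.npy n 10 rms px 0.7520072902064312 slope x(+x end up) deg -0.6560889060132985 slope y(+y up) -0.461412712137481 yaw 0.49746871186230135 pos rel tcp mm [  2.7398  -0.0852 -14.4608]
```

The carrier settles within about 0.7° of level and stays still. I'll open up and retreat straight up.

Call:
play_rows:
  deltas:
    - {"translation": [0,0,0],"jaw": 0.3,"rotation": [0,0,0]}
    - {"translation": [0,0,0],"jaw": 0.4,"rotation": [0,0,0]}
    - {"translation": [0,0,0],"jaw": 0.4,"rotation": [0,0,0]}
    - {"translation": [0,0,0.5],"jaw": 0.4,"rotation": [0,0,0]}
    - {"translation": [0,0,1],"jaw": 0.4,"rotation": [0,0,0]}
    - {"translation": [0,0,2],"jaw": 0.4,"rotation": [0,0,0]}
    - {"translation": [0,0,3],"jaw": 0.4,"rotation": [0,0,0]}
    - {"translation": [0,0,3],"jaw": 0.4,"rotation": [0,0,0]}
    - {"translation": [0,0,3],"jaw": 0.4,"rotation": [0,0,0]}
    - {"translation": [0,0,2],"jaw": 0.4,"rotation": [0,0,0]}
    - {"translation": [0,0,1],"jaw": 0.4,"rotation": [0,0,0]}
    - {"translation": [0,0,0],"jaw": 0.4,"rotation": [0,0,0]}
    - {"translation": [0,0,0],"jaw": 0.4,"rotation": [0,0,0]}
    - {"translation": [0,0,0],"jaw": 0.4,"rotation": [0,0,0]}

```text
t: 25.8
tool_pos: [0.5772, 0.2, 0.2378]
tcp_rot: [0.0, 1.0, 0.005, -0.001]
contact_force: [-0.0, -0.2, -0.7]
width: 0.0376
grip_force: 0.0
```

```bash
python3 f.py z1; python3 f.py z2; python3 -c "
import numpy as np;print(abs(np.load('w_z1.npy').astype(int)-np.load('w_z2.npy')).mean())"
```

```text
[-0.177   0.1838 -0.329   0.0153 -0.0047  0.0124]
26.05 [0.5776 0.2    0.2385] [ 0.0001  1.      0.0048 -0.0003] 0.03788405243558609
[-0.4619 -0.1214  0.1075  0.0219  0.0077  0.0091]
26.45 [0.5777 0.2001 0.2389] [0.     1.     0.0048 0.    ] 0.03731853063036943
1.374812925170068
```

View pics/z2.png

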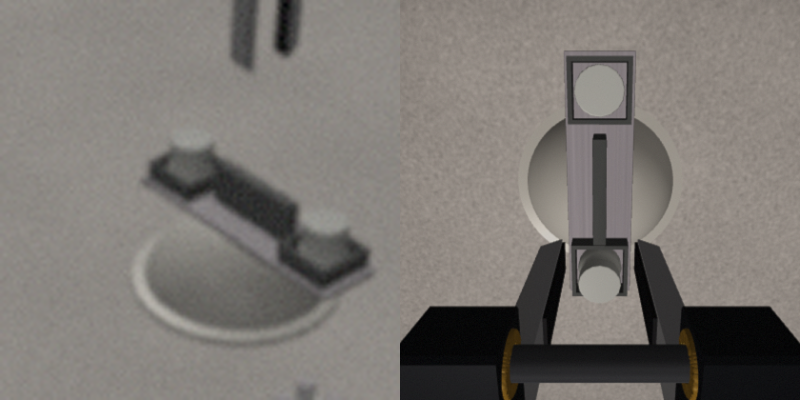

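The carrier balances free on the dome with both jars in, the gripper is clear, and nothing moves between frames.

```bash
python3 -c "
from rig import manip
print(manip.job_done())"
```

```text
the job is handed in; nothing more can be done
None
```

The carrier, with both jars in their sockets, is balanced on the upturned bowl, measured within about 0.7° of level and still, with the gripper clear and the other bottles and rack untouched; the job is handed in, though no verdict came back.

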